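# Refit the timer knob on the tool steriliser and hold it in

## Task

The small white tool steriliser has been washed down: swing its amber-windowed door fully shut so that it snaps past its catch (the lamp will not start with it open). Then pick up the loose black timer knob, turn it so that its bore matches the flat of the D-shaped brass stem on top of the cabinet, and slip it all the way on. Push the knob, and the spring stem with it, down to the stop and finish like that, still holding it pressed, with the cup, tubs and brush left where they are.

Things in the scene. Friction and masses are not known exactly. Their poses are not given: they have to be found in the camera images.
- door (a joint): door on the front of the white cabinet: amber window in a white frame, 254 mm wide, 164 mm high, 14 mm thick, upright hinge on its left (+y) edge; value = opening angle, rad: 0 shut, grows as the free right edge swings out toward the robot. It stays where it is left; light to push (under 1 N) until the catch
- door_hinge (a point): on the hinge line at the height of the door's top edge (178 mm above the table). Axes are the door's and turn with it: x through the door from outside inward (the way to push), y from the free edge toward the hinge, z up
- door_push (a point): good spot to push: on the door's outer face, 150 mm from the hinge line toward the free edge, 24 mm below the door's top edge, 14 mm outside the hinge plane; axes as door_hinge, push along +x. A bow handle, 24 mm proud, 60 mm high, sits at mid height on the free edge, 243 mm from the hinge
- stem_tip (a point): on the stem's axis, at its flat tip. Brass D-shaped stem, upright, diameter 15 mm, one flat 1.5 mm from the axis on its -x side; x and y turn with the stem, z up. It stands 26 mm above the dial plate; the tip edge is chamfered 1.5 mm all round. Tip about 223 mm above the table when not pressed. The stem also turns, stiffly (0.08 N m)
- stem (a joint): how far the stem is pushed in, m: 0 out (sprung), 0.006 at its stop; pushing starts at 3 N and takes 7.2 N at the stop
- knob: loose black timer knob, 50 g, standing on its skirt on the table. Origin: centre of its underside, z up. Round skirt 46 mm across, 8 mm high, then a hub; white pointer line on the -x end of its grip bar. From below a D bore 14 mm deep, 0.8 mm clearance all round, its flat on the pointer (-x) side
- cabinet: white tool steriliser, fixed on the table: 150 mm deep (x), 260 mm wide (y), 180 mm high, origin at the centre of its foot, front to -x. On its top a grey console, up to 196 mm above the table, starting 29 mm behind the front; the stem with its round aluminium dial plate (34 mm radius) stands on the console's right part
- cup_water: pinkish-brown cup, 81 mm across, 112 mm high, origin at the foot; leave alone
- tub_roe: open white tub with orange roe, 100 mm across, 55 mm high, origin at the foot; leave alone
- tub_lid: white tub with its lid on, 99 mm across, 52 mm high, origin at the foot; leave alone
- brush: small light wooden brush, 162 mm long (y), 24 mm thick, origin at its middle, underneath; leave alone
- door_hump (a point): hump on the steel tongue on the door's inner side, near the free edge, 235 mm from the hinge line: it passes under a sprung ball in the cabinet. Resistance begins at a door angle of about 0.055, the crest is at 0.026 (6 to 8 N at door_push); past it the door snaps to 0 by itself and stays. Axes as door_hinge
- knob_grip (a point): middle of the knob's grip bar, on its axis 30 mm above its underside; axes as the knob's. Bar 12 mm wide (y), 40 mm long (x), straight sides from 17 to 39 mm above the underside. The knob fits when its x, y axes are parallel to stem_tip's; fully on, its underside is 14 mm below stem_tip
- knob_pointer (a point): end of the white pointer line: the -x end of the knob's grip bar, 20 mm from the knob's axis, 30 mm above its underside; the flat of the bore lies on this side. On the stem it must point the way the stem's flat faces
Things that resemble listed ones, but are neither listed nor needed, are in the scene too. Of the things like the knob, leave any that is brown or turquoise; of the rest the smaller one is meant.

How it is judged (in metres and radians):
On the way, in this order (a step that is already met when the one before it is completed fails the run):
1. the door is shut, snapped past its catch, and at rest (value of joint door below 0.015 rad and velocity of joint door above -0.05 rad/s), for 0.3 s.
2. the knob is fully on the stem, flat to flat (z of knob in the frame of stem_tip below -0.0125 m and horizontal distance between knob and stem_tip below 0.003 m and angle between the x axis of knob and the x axis of stem_tip, either way round below 0.25 rad and x of knob_pointer in the frame of stem_tip below -0.012 m and value of joint door below 0.015 rad), for 0.2 s.
At the end, for the whole second after the job is handed in: door shut (<0.015 rad); knob fully on the stem (12.5 mm or more, within 3 mm of its axis, flats within 0.25 rad, tilt <0.12 rad), still; knob holds the stem in by more than 4.5 of 6 mm with over 4 N, fingers still on the knob (over 2 N) (all of step 2 and angle between knob's own z axis and vertical below 0.12 rad and value of joint stem above 0.0045 m and contact force between the fingers and knob above 2 N and contact force between knob and stem above 4 N and linear speed of knob below 0.02 m/s); the arm keeps its last pose, push and grip.
It fails at once if the cup, a tub or the brush is shifted by more than 30 mm (distance of any of cup_water, tub_roe, tub_lid, brush from where it was at the start of the episode above 0.03 m).
It also fails if it takes over 51 s, if anything falls off the work surface, if the arm or the gripper's body presses on something with over 40 N, if the wrist force passes 120 N, or if a joint passes its speed limit or range.

## Robot

A 6-joint arm with a two-finger parallel gripper is mounted at the origin on the work surface; the furniture and walls round the work are solid. World frame = base frame: x ahead of the robot, y to its left, z up, the work surface at z = 0. Lengths are in m, angles in degrees, forces in N, time in s.
With the tool pointing down it reaches from about 0.4 to 0.825 m from the base axis. Payload 7 kg.
Tool frame: the origin (TCP) lies midway between the tips of the shut fingers; the grasp point (between the pads) lies 19 mm behind it; z points along the fingers, y is the line along which they close (so a half turn about z gives the same grasp; the last joint's range is limited). The gripper opens to 88 mm and grips with 3 to 60 N. Pads are 19 mm wide; open, the fingers measure 130 mm over their backs; the gripper's body (78 mm by 193 mm) begins 47 mm behind the grasp point.
Start: joints at [89.616, 20.546, 0.682, 0, -70.136, -16.507], TCP at [0.196, 0.646, 0.227] pointing down, gripper open.
Joint ranges: [-176.03, 176.03], [-82.01, 121.73], [-58.28, 71.71], [-173.87, 95.51], [-174.79, -0.11], [-173.66, 173.66]. Speed limits (degrees/s): [136.94, 136.94, 172.46, 180, 180, 180].

## Interface

Orientations are given as [roll, pitch, yaw] about the fixed x, y, z axes, in that order (R = Rz(yaw) Ry(pitch) Rx(roll)).
In Python, from plant import r gives the robot as it stands.
- The arm moves only by the tool carry_out, never from a script. Its argument "deltas" is a list of rows, each a list of 3 entries, a list of its own where there are three numbers: the opening, from 0 (shut) to 1 (fully open), then the shift along the tool's x, y, z in mm, then the turn, a rotation vector about the tool's x, y, z in rad. In form: [[gripper, [tx, ty, tz], [rx, ry, rz]], ...]. A call has 1 to 12 rows; each row is the pose to reach, as a shift and turn from the pose commanded when the call began, along the tool's axes at that moment; what a row does not reach only later rows make up. A row lasts 1/10 s, in which the tool goes at most 50 mm and 8.59 degrees, less where a joint would pass 70% of its speed; a pose out of reach is approached as far as the arm can. A call with a gripper value outside its range is refused whole. The fingers move at their own pace and stop on an object; "squeeze" is the grip in N (left out, the last holds). Time passes only in rows, so rows that repeat a pose let the fingers close. It gives the time, the measured TCP pose, the force, the opening and the grip force at its end, in the units of the state.
- r.get_state(): the state, without advancing time (a new reading comes with each control period).
- r.capture(name): name is "side" or "top" or "wrist"; returns (picture, depth): 480x640x3 uint8, red, green, blue; 480x640 float32, m along the optical axis (not along the pixel's ray), 0 where there is no reading.
- r.get_calibration(name): a dict with "fov_y" (degrees; the focal length in pixels is half the picture's height over the tangent of half this angle, whatever the lens; pixels are square), "cx", "cy" (the principal point, pixels), "view" (4x4, takes a point from world to camera coordinates). Camera axes: x right, y down, z forward; pixel columns grow to the right and rows downward; lengths in m; the calibration is good to about 2 mm. A picture is of the moment at which its call begins: read the wrist's pose just before it. get_calibration takes no time and is no camera call; for the wrist camera it gives the pose at the moment of the call.
- r.close_job(): hands the job in; it is judged then, once.
The state is a dict: "time_s": time; "joints": joint angles; "qd": joint speeds; "joint_torque": joint torques, N m; "tcp_pos": TCP position; "eef_rot": TCP orientation; "contact_force": force on the tool from outside, world axes, zero at the start; "moment": the same for the moment, N m; "gripper_width": finger opening in m; "gripper_force": force on a finger pad.
Only numpy, scipy, OpenCV 4.12 (cv2) and the standard library are available. Lean on these libraries where they do the work, as an engineer would, in place of code of your own. Each camera call takes 0.05 s, during which the arm holds its last target. There are 200 camera calls.

## Working session

There is one attempt and no reset: what is moved stays moved. The work goes in short steps, Python scripts to look and compute and a tool call to move; the robot and the scene stay as the last step left them, time stands still between calls to the robot, and variables do not carry over. Pictures are saved under pics/ and viewed, at most 10 in all, crops included, and the job is handed in when it is done.

Besides the shell and the picture viewer there is one more tool, called after "Request:" in YAML: its name, and indented under it one key for each argument. carry_out: Moves the arm, as the interface text tells. Its arguments: {"type":"object","properties":{"deltas":{"type":"array"},"squeeze":{"type":"number"}},"required":["deltas"]}

```bash
mkdir -p pics; ls; cat > h.py <<'E'
import numpy as np, cv2
from plant import r
def cam(n):
    c=r.get_calibration(n); f=240/np.tan(np.radians(c['fov_y'])/2); im,d=r.capture(n); return im,d,c,f
def cloud(d,c,f):
    v,u=np.mgrid[0:480,0:640]; P=np.stack([(u-c['cx'])/f*d,(v-c['cy'])/f*d,d,np.ones_like(d)],-1)
    return (P@np.linalg.inv(c['view']).T)[...,:3]
def save(n,im): cv2.imwrite('pics/'+n+'.png',cv2.cvtColor(im,cv2.COLOR_RGB2BGR))
E
python3 - <<'E'
from h import *
for n in ('top','side'):
    im,d,c,f=cam(n); save(n+'1',im); np.savez(n+'1.npz',im=im,P=cloud(d,c,f),d=d)
    print(n,f,c,np.linalg.inv(c['view'])[:3].round(3))
print(r.get_state())
E
```

```text
pics
top 433.4030525359643 {'fov_y': 57.951602220291775, 'cx': 318.7636604144994, 'cy': 233.34182038748133, 'view': array([[-0.00845439, -0.99966047, -0.02464699,  0.17861646],
       [-0.98472888,  0.01260921, -0.17363766,  0.40370611],
       [ 0.17388949,  0.0228026 , -0.98450114,  1.04584333],
       [ 0.        ,  0.        ,  0.        ,  1.        ]])} [[-0.008 -0.985  0.174  0.217]
 [-1.     0.013  0.023  0.15 ]
 [-0.025 -0.174 -0.985  1.104]]
side 594.6217984442528 {'fov_y': 43.95976948256997, 'cx': 322.4778071261769, 'cy': 240.55960525839404, 'view': array([[-0.98531527, -0.17059491,  0.00715507,  0.4161943 ],
       [-0.11515284,  0.63298653, -0.7655507 ,  0.04880629],
       [ 0.12606999, -0.75513273, -0.64333578,  1.40941578],
       [ 0.        ,  0.        ,  0.        ,  1.        ]])} [[-0.985 -0.115  0.126  0.238]
 [-0.171  0.633 -0.755  1.104]
 [ 0.007 -0.766 -0.643  0.941]]
{'time_s': 0.1, 'joints': array([ 8.96164309e+01,  2.05889294e+01,  6.39179146e-01, -1.60828541e-02,
       -7.01347350e+01, -1.65062637e+01]), 'qd': array([-0.02442274, -0.11494385,  0.09509654,  0.09270774,  0.00211695,
        0.05003094]), 'joint_torque': array([-2.30721467e-03, -5.84159195e+01,  2.93751526e+01,  7.01553226e+00,
        1.01396267e-02, -4.86639669e-05]), 'tcp_pos': array([0.19602565, 0.64546589, 0.22570471]), 'eef_rot': array([ 1.79914701e+02, -9.50942104e-03, -1.68953020e+01]), 'contact_force': array([-0.14348663, -0.48792884,  0.17877766]), 'moment': array([-0.01973462, -0.02654921,  0.05952418]), 'gripper_force': 0.0, 'gripper_width': 0.08769766447967253}
```

View pics/top1.png

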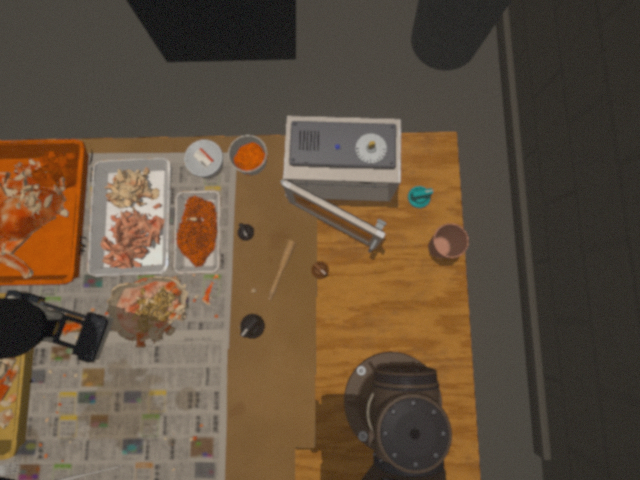

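View pics/side1.png

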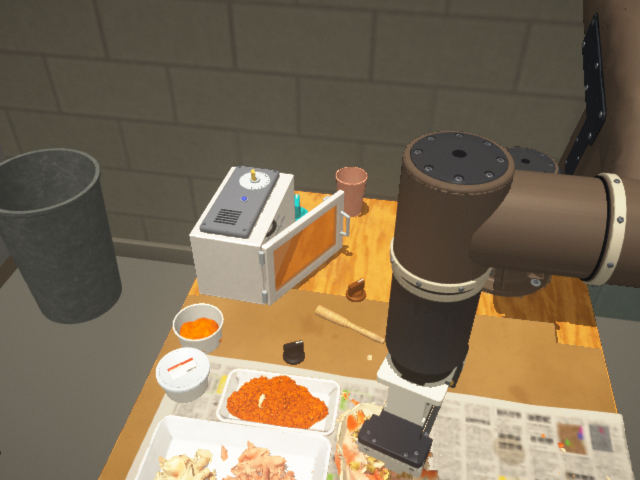

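Top view: cabinet at (343,150), stem on dial (371,147), and the door open from hinge (285,183) to free edge (380,235). The black knobs are at (246,231), which is smaller, and (252,326), with a brown one at (320,270), a turquoise one at (420,197) and the cup at (450,242). The side view agrees. Next I'll measure.

```bash
python3 - <<'E'
from h import *
z=np.load('top1.npz');P=z['P'];im=z['im']
def pt(u,v,k=1): return np.median(P[v-k:v+k+1,u-k:u+k+1].reshape(-1,3),0).round(3)
for n,uv in dict(table=(350,300),knobS=(246,231),knobL=(252,326),stem=(371,146),dial=(362,155),cup=(450,242),roe=(248,152)).items(): print(n,pt(*uv))
# cabinet top: 
def region(lo,hi,box):
    u0,v0,u1,v1=box; Q=P[v0:v1,u0:u1].reshape(-1,3); return Q[(Q[:,2]>lo)&(Q[:,2]<hi)]
def rect(Q): 
    b=cv2.minAreaRect((Q[:,:2]*1000).astype(np.float32)); return b
Q=region(.17,.21,(275,105,410,185)); Q=Q[Q[:,0]>0.55]
print('cab',rect(Q),Q.min(0),Q.max(0))
Q=region(.15,.19,(270,175,400,260)); print('door',len(Q))
l=cv2.fitLine((Q[:,:2]).astype(np.float32),cv2.DIST_HUBER,0,.001,.001).ravel();print(l,np.degrees(np.arctan2(l[1],l[0])))
t=(Q[:,:2]-l[2:])@l[:2]; print(l[2:]+t.min()*l[:2],l[2:]+t.max()*l[:2],np.median(Q[:,2]))
for b in ((230,215,262,248),(236,308,270,344)):
    Q=region(.004,.06,b); print('knob',len(Q),rect(Q),Q[:,2].max()); 
    T=Q[Q[:,2]>.03]; print(len(T),rect(T),T.mean(0))
Q=region(.21,.24,(355,130,390,165)); print('stem',len(Q),Q.mean(0) if len(Q) else 0, Q.max(0))
s=cv2.resize(im[100:260,225:405],None,fx=4,fy=3.75,interpolation=cv2.INTER_CUBIC)[:600,:]
save('crop1',s)
E
```

```text
table [0.241 0.098 0.   ]
knobS [0.414 0.359 0.038]
knobL [0.181 0.335 0.053]
stem [0.565 0.056 0.215]
dial [0.551 0.074 0.196]
cup [ 0.383 -0.157  0.014]
roe [0.626 0.358 0.029]
cab ((597.840576171875, 116.33386993408203), (259.9478454589844, 104.66516876220703), 87.84269714355469) [ 0.55003204 -0.01503025  0.17420911] [0.65450167 0.24779188 0.20918255]
door 1822
[0.37444702 0.9272483  0.45398745 0.14471816] 68.00986
[0.40305452 0.01859224] [0.50008158 0.25886169] 0.17758503517669294
knob 360 ((421.14715576171875, 364.9577941894531), (85.82315826416016, 80.76922607421875), 1.464111328125) 0.04312692177742927
77 ((417.0548095703125, 365.1678771972656), (39.21040344238281, 11.461450576782227), 27.539255142211914) [0.41684972 0.36472451 0.03851323]
knob 545 ((181.34840393066406, 342.6121520996094), (79.8924331665039, 83.88471984863281), 87.93145751953125) 0.05907240526870772
190 ((179.4816436767578, 344.0132141113281), (17.260475158691406, 55.478309631347656), 52.76397705078125) [0.17947159 0.34256694 0.05150378]
stem 36 [0.56705593 0.05658319 0.21969848] [0.57406019 0.06298041 0.22584173]
```

View pics/crop1.png

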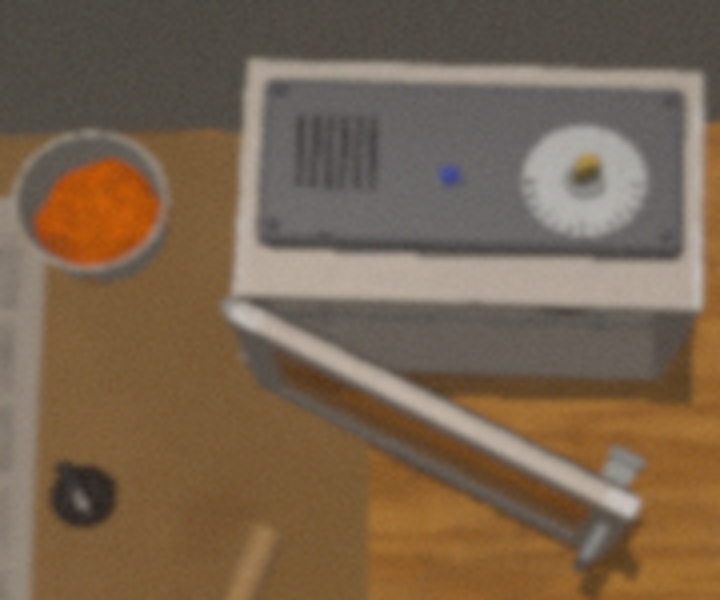

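The crop shows the smaller black knob at about (246,229) with its pointer unclear, and the stem's D on the dial at (371,145). The door is open about 20° (0.35 rad). I'll shut it first, fingers closed and pointing down, with tool y along the door.

```bash
cat >> h.py <<'E'
from scipy.spatial.transform import Rotation as Ro
def delta(p,yaw):
    s=r.get_state(); R=Ro.from_euler('xyz',s['eef_rot'],degrees=True); T=Ro.from_euler('xyz',[180,0,yaw],degrees=True)
    t=R.inv().apply(np.array(p)-s['tcp_pos'])*1000; w=(R.inv()*T).as_rotvec()
    print('at',s['tcp_pos'].round(4),s['eef_rot'].round(2),'t',t.round(1),'w',w.round(4),'F',s['contact_force'].round(1),s['time_s'])
E
python3 -c "
from h import *
delta([.405,.145,.227],-8)"
```

```text
at [0.196  0.6455 0.2257] [ 1.7991e+02 -1.0000e-02 -1.6900e+01] t [345.4 418.1  -0.6] w [ 1.500e-03 -1.000e-04 -1.553e-01] F [-0.1 -0.5  0.2] 0.1
```

Request:
carry_out:
  deltas:
    - [0, [345, 418, 0], [0.0015, 0, -0.155]]
    - [0, [345, 418, 0], [0.0015, 0, -0.155]]
    - [0, [345, 418, 0], [0.0015, 0, -0.155]]
    - [0, [345, 418, 0], [0.0015, 0, -0.155]]
    - [0, [345, 418, 0], [0.0015, 0, -0.155]]
    - [0, [345, 418, 0], [0.0015, 0, -0.155]]
    - [0, [345, 418, 0], [0.0015, 0, -0.155]]
    - [0, [345, 418, 0], [0.0015, 0, -0.155]]
    - [0, [345, 418, 0], [0.0015, 0, -0.155]]
    - [0, [345, 418, 0], [0.0015, 0, -0.155]]
    - [0, [345, 418, 0], [0.0015, 0, -0.155]]
    - [0, [345, 418, 0], [0.0015, 0, -0.155]]
  squeeze: 20

```text
time_s: 1.3
tcp_pos: [0.4053, 0.1417, 0.2264]
eef_rot: [-180.0, 0.0, -8.3]
contact_force: [0.2, 0.7, 0.8]
gripper_width: 0.0013
gripper_force: 0.0
```

```bash
python3 -c "
from h import *
delta([.405,.145,.152],-8)
im,d,c,f=cam('wrist');save('w1',im);print(f,np.linalg.inv(c['view'])[:3].round(3))"
```

```text
at [0.4053 0.1417 0.2264] [-1.7995e+02  2.0000e-02 -8.2900e+00] t [-0.8 -3.2 74.4] w [-0.0008  0.0003 -0.005 ] F [0.2 0.7 0.8] 1.3
399.4138607656566 [[-0.144 -0.959 -0.245  0.471]
 [-0.99   0.139  0.036  0.131]
 [-0.     0.247 -0.969  0.385]]
```

View pics/w1.png

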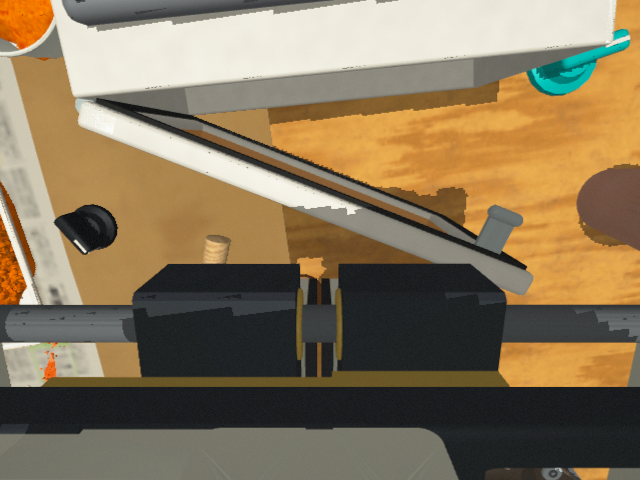

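Wrist view: the fingers stand clear outside the door, with the face about 40 mm ahead. The small knob is at (90,228) with its white pointer end at (80,246). Next: descend, then push.

Request:
carry_out:
  deltas:
    - [0, [0, 0, 40], [0, 0, 0]]
    - [0, [0, 0, 75], [0, 0, 0]]
    - [0, [0, 0, 75], [0, 0, 0]]
    - [0, [20, 6, 75], [0, 0, 0]]
    - [0, [30, 10, 75], [0, 0, 0]]
    - [0, [40, 13, 75], [0, 0, 0]]
    - [0, [48, 16, 75], [0, 0, -0.05]]
    - [0, [55, 18, 75], [0, 0, -0.1]]
    - [0, [60, 20, 75], [0, 0, -0.1]]
    - [0, [64, 22, 75], [0, 0, -0.1]]
    - [0, [68, 23, 75], [0, 0, -0.1]]
    - [0, [70, 24, 75], [0, 0, -0.1]]

```text
time_s: 2.55
tcp_pos: [0.4697, 0.1126, 0.1514]
eef_rot: [-179.9, 0.1, -2.4]
contact_force: [-4.1, 3.1, 0.5]
gripper_width: 0.0002
gripper_force: 2.1
```

```bash
cat > door.py <<'E'
from h import *
im,d,c,f=cam('top');P=cloud(d,c,f);Q=P[170:265,270:400].reshape(-1,3);Q=Q[(Q[:,2]>.165)&(Q[:,2]<.185)&(Q[:,0]<.507)]
l=cv2.fitLine(Q[:,:2].astype(np.float32),cv2.DIST_HUBER,0,.001,.001).ravel();print(len(Q),l,np.degrees(np.arctan2(l[1],l[0])))
E
python3 door.py; python3 -c "
from h import *
delta([.48,.108,.152],-2)"
```

```text
218 [ 0.20400155 -0.9789706   0.48433408  0.04362717] -78.228935
at [0.4703 0.1124 0.1515] [-1.7988e+02  5.0000e-02 -2.3600e+00] t [ 9.8  4.  -0.5] w [-0.002   0.0009 -0.0062] F [-1.8  0.4 -1.7] 2.6
```

Request:
carry_out:
  deltas:
    - [0, [2, 0, 0], [0, 0, 0]]
    - [0, [4, 0, 0], [0, 0, 0]]
    - [0, [6, 0, 0], [0, 0, 0]]
    - [0, [8, 0, 0], [0, 0, 0]]
    - [0, [10, 0, 0], [0, 0, 0]]
    - [0, [10, 0, 0], [0, 0, 0]]

```text
time_s: 3.2
tcp_pos: [0.4751, 0.1112, 0.1508]
eef_rot: [180.0, 0.6, -2.4]
contact_force: [-29.9, 8.9, 19.6]
gripper_width: 0.0007
gripper_force: 15.3
```

Request:
carry_out:
  deltas:
    - [0, [-8, 0, 0], [0, 0, 0]]
    - [0, [-20, 0, 0], [0, 0, 0]]
    - [0, [-25, 0, -40], [0, 0, 0]]
    - [0, [-25, 0, -90], [0, 0, 0]]
    - [0, [-25, 0, -130], [0, 0, 0]]
    - [0.9, [0, 30, -150], [0, 0, 0]]
    - [0.9, [20, 50, -150], [0, 0, 0]]
    - [0.9, [20, 50, -150], [0, 0, 0]]
    - [0.9, [20, 50, -150], [0, 0, 0]]

```text
time_s: 4.1
tcp_pos: [0.4986, 0.0603, 0.3011]
eef_rot: [-179.9, 0.0, -2.4]
contact_force: [-0.1, -0.1, -1.4]
gripper_width: 0.0263
gripper_force: 0.0
```

```bash
python3 - <<'E'
from h import *
delta([.5,.06,.3],-2)
im,d,c,f=cam('wrist');save('w2',im);np.savez('w2.npz',P=cloud(d,c,f),im=im,d=d)
P=cloud(d,c,f)
m=(P[...,2]>.16)&(P[...,2]<.182)&(P[...,0]<.5)&(P[...,0]>.4)&(d>0); Q=P[m]
if len(Q): 
  l=cv2.fitLine(Q[:,:2].astype(np.float32),cv2.DIST_HUBER,0,.001,.001).ravel();print('door',len(Q),l,np.degrees(np.arctan(l[1]/l[0])))
m=(P[...,2]>.175)&(P[...,2]<.182)&(P[...,0]>.5)&(P[...,0]<.54)&(d>0); v,u=np.where(m); print('front strip',len(v),P[m].min(0),P[m].max(0))
m=(P[...,2]>.212)&(P[...,2]<.24)&(P[...,0]>.53)&(d>0); v,u=np.where(m); print('stem',len(v),u.min(),u.max(),v.min(),v.max(),P[m].mean(0),P[m][:,2].max())
E
```

```text
at [0.4986 0.0603 0.3011] [-179.93    0.     -2.38] t [1.4 0.2 1.1] w [-0.0012  0.0001 -0.0067] F [-0.1 -0.1 -1.4] 4.1
door 5534 [0.0256169  0.9996718  0.49332783 0.09621341] 88.5321
front strip 13902 [ 0.50000017 -0.01380245  0.17584509] [0.53998231 0.2474602  0.18199913]
stem 347 314 339 119 139 [0.57095743 0.05340465 0.22357356] 0.22574613315973285
```

View pics/w2.png

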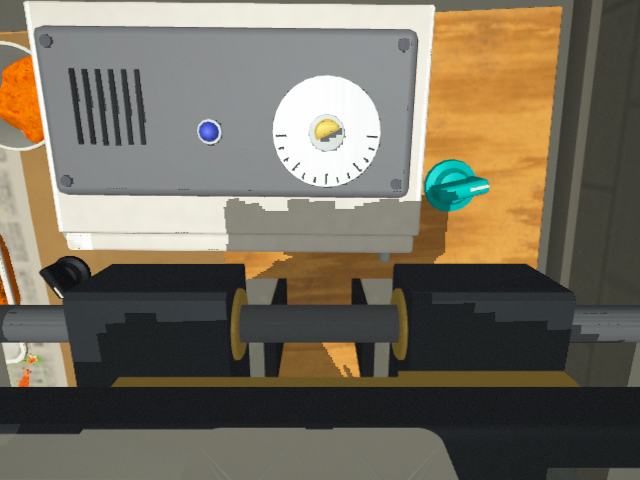

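Wrist view: the door is flush and shut. The stem is at (326,130) with its flat toward the bottom edge (the -x side), and the dial is centred at (327,131). Next I'll zoom in and fit.

```bash
python3 - <<'E'
from h import *
z=np.load('w2.npz');P,im,d=z['P'],z['im'],z['d']
c=r.get_calibration('wrist');C=np.linalg.inv(c['view'])[:3,3];f=399.41
print('C',C)
def ray(u,v,h):
    D=np.linalg.inv(c['view'])[:3,:3]@np.array([(u-c['cx'])/f,(v-c['cy'])/f,1]); return C+D*(h-C[2])/D[2]
# dial
g=im.astype(int); m=((g.min(-1)>185)&(P[...,2]>.19)&(P[...,2]<.206)).astype(np.uint8)
m[:, :250]=0; m[:60]=0
k,lab,st,ce=cv2.connectedComponentsWithStats(m); i=1+st[1:,4].argmax(); ct=cv2.findContours((lab==i).astype(np.uint8),0,1)[0][0]
e=cv2.fitEllipse(ct); zd=np.median(P[lab==i][:,2]); print('dial',e,zd,ray(e[0][0],e[0][1],zd))
m=(P[...,2]>.217)&(P[...,2]<.24)&(P[...,0]>.53)&(d>0)
Q=P[m]; print(len(Q),Q.mean(0),np.ptp(Q,0))
print('\n'.join(''.join('#' if x else '.' for x in row[308:345]) for row in m[115:146]))
s=(g[...,0]-g[...,2]>50); print('\n'.join(''.join('#' if x else '.' for x in row[308:345]) for row in s[115:146]))
save('crop2',cv2.resize(im[105:157,290:360],None,fx=10,fy=10,interpolation=cv2.INTER_NEAREST))
E
```

```text
C [0.56504311 0.05730426 0.4600951 ]
dial ((326.0765380859375, 130.63768005371094), (106.74565124511719, 110.50076293945312), 4.387172222137451) 0.19813959414547422 [0.56966414 0.05270493 0.19813959]
347 [0.57095743 0.05340465 0.22357356] [0.01094388 0.01449122 0.00457016]
.....................................
.....................................
.....................................
.....................................
...............########..............
.............############............
...........################..........
..........##################.........
.........####################........
.........#####################.......
........######################.......
.......########################......
.......########################......
.......#########################.....
......##########.##############......
......#######################........
......#####################..........
......##.################............
......#################..............
......###############................
......######.######..................
.......##########...........
[... 829 characters left out ...]
##########......
.......#########################.....
......##########################.....
......########################.......
......######################.........
......####################...........
......##################.............
.......###############...............
.......#############.................
.......###########...................
.......########......................
........#####........................
........###..........................
.....................................
.....................................
.....................................
.....................................
.....................................
.....................................
```

View pics/crop2.png

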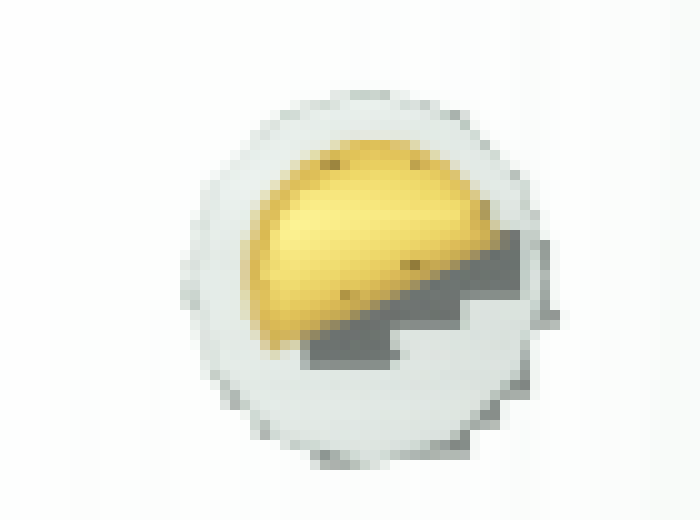

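```bash
cat > fitD.py <<'E'
from h import *
from scipy.optimize import minimize
z=np.load('w2.npz');im=z['im'].astype(int)
c=r.get_calibration('wrist');V=np.linalg.inv(c['view']);C=V[:3,3];f=399.41
v,u=np.mgrid[110:150,300:350]; D=np.stack([(u-c['cx'])/f,(v-c['cy'])/f,np.ones(u.shape)],-1)@V[:3,:3].T
X=(C+D*((.2222-C[2])/D[...,2])[...,None])*1000
s=(im[...,0]-im[...,2]>50)[110:150,300:350].astype(float)
def cost(p):
    a=X[...,0]-p[0];b=X[...,1]-p[1];t=p[2]
    n=a*np.cos(t)+b*np.sin(t)   # along stem x
    sd=np.minimum(7.5-np.hypot(a,b), n+1.5)
    return ((1/(1+np.exp(-sd*4))-s)**2).sum()
o=min((minimize(cost,[569,53,t],method='Nelder-Mead') for t in (.0,.4,.8)),key=lambda o:o.fun)
print(o.x,np.degrees(o.x[2]),o.fun)
E
python3 fitD.py
```

```text
[5.68393136e+02 5.27354388e+01 3.84889666e-01] 22.052553428700023 12.88903693237943
```

The crop shows the D with its flat toward the lower right, i.e. stem yaw about 22°. Next I'll look at the knob from the same relative camera offset, so calibration bias cancels.

```bash
python3 -c "
from h import *
delta([.354,.332,.12],27.5)"
```

```text
at [0.4983 0.0607 0.3011] [-1.7993e+02  1.0000e-02 -2.3300e+00] t [-155.2 -265.   181.5] w [-1.200e-03 -2.000e-04 -5.207e-01] F [ 0.2  0.  -0.1] 4.15
```

Request:
carry_out:
  deltas:
    - [0.9, [-60, -60, 0], [0, 0, -0.1]]
    - [0.9, [-155, -200, 50], [0, 0, -0.52]]
    - [0.9, [-155, -200, 50], [0, 0, -0.52]]
    - [0.9, [-155, -200, 50], [0, 0, -0.52]]
    - [0.9, [-155, -265, 180], [0, 0, -0.52]]
    - [0.9, [-155, -265, 180], [0, 0, -0.52]]
    - [0.9, [-155, -265, 180], [0, 0, -0.52]]
    - [0.9, [-155, -265, 180], [0, 0, -0.52]]
    - [0.9, [-155, -265, 180], [0, 0, -0.52]]
    - [0.9, [-155, -265, 180], [0, 0, -0.52]]
    - [0.9, [-155, -265, 180], [0, 0, -0.52]]

```text
time_s: 5.25
tcp_pos: [0.3545, 0.3322, 0.1227]
eef_rot: [-179.9, -0.1, 27.5]
contact_force: [0.5, -0.1, 0.0]
gripper_width: 0.0788
gripper_force: 0.0
```

```bash
python3 - <<'E'
from h import *
delta([.354,.332,.12],27.5)
im,d,c,f=cam('wrist');save('w3',im);P=cloud(d,c,f);np.savez('w3.npz',P=P,im=im,d=d)
m=(P[...,2]>.03)&(P[...,2]<.05)&(d>0)&(np.hypot(P[...,0]-.417,P[...,1]-.365)<.035);v,u=np.where(m)
print(len(v),u.mean(),v.mean());Q=P[m];T=Q[Q[:,2]>.036]
print(Q.mean(0),Q[:,2].max(),cv2.minAreaRect((Q[:,:2]*1000).astype(np.float32)),cv2.minAreaRect((T[:,:2]*1000).astype(np.float32)))
E
```

```text
at [0.3545 0.3322 0.1227] [-1.799e+02 -1.200e-01  2.755e+01] t [-0.5 -0.   2.7] w [-0.0017 -0.002   0.0009] F [ 0.5 -0.1  0. ] 5.25
1376 323.5087209302326 128.49200581395348
[0.42003471 0.36258569 0.03945371] 0.04183006165688691 ((419.607666015625, 362.2466735839844), (39.7978515625, 11.416187286376953), 27.409351348876953) ((419.6092834472656, 362.2433776855469), (39.79754638671875, 11.416163444519043), 27.396852493286133)
```

View pics/w3.png

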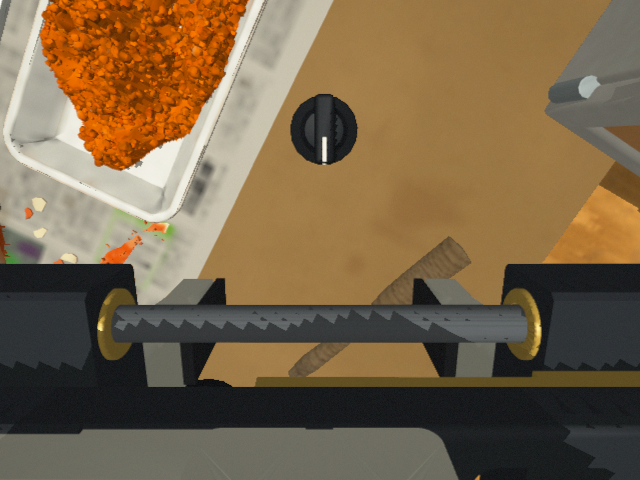

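Wrist view: the small black knob is at (324,128) with its white pointer pointing straight at tool -x, so knob yaw is 27.4°. The bar measures 39.8×11.4 mm, as specified. Gripping it with fingertips at 19 mm height, above the hub.

Request:
carry_out:
  deltas:
    - [0.6, [40, 3.4, 0], [0, 0, 0]]
    - [0.6, [71.5, 3.4, 0], [0, 0, 0]]
    - [0.6, [71.5, 3.4, 0], [0, 0, 0]]
    - [0.6, [71.5, 3.4, 40], [0, 0, 0]]
    - [0.6, [71.5, 3.4, 70], [0, 0, 0]]
    - [0.6, [71.5, 3.4, 90], [0, 0, 0]]
    - [0.6, [71.5, 3.4, 103.5], [0, 0, 0]]
    - [0.6, [71.5, 3.4, 103.5], [0, 0, 0]]
    - [0, [71.5, 3.4, 103.5], [0, 0, 0]]
    - [0, [71.5, 3.4, 103.5], [0, 0, 0]]
    - [0, [71.5, 3.4, 103.5], [0, 0, 0]]
    - [0, [71.5, 3.4, 103.5], [0, 0, 0]]
  squeeze: 30

```text
time_s: 6.5
tcp_pos: [0.4197, 0.3626, 0.0192]
eef_rot: [-179.9, -0.1, 27.5]
contact_force: [0.5, -0.2, -0.6]
gripper_width: 0.0261
gripper_force: 0.0
```

Request:
carry_out:
  deltas:
    - [0, [0, 0, 0], [0, 0, 0]]
    - [0, [0, 0, 0], [0, 0, 0]]
    - [0, [0, 0, 0], [0, 0, 0]]

```text
time_s: 6.8
tcp_pos: [0.4195, 0.3624, 0.0186]
eef_rot: [-179.9, -0.1, 27.5]
contact_force: [-0.9, 0.1, 2.6]
gripper_width: 0.0118
gripper_force: 30.0
```

```bash
python3 -c "
from h import *
delta([.5013,.029,.306],22.05)"
```

```text
at [0.4195 0.3624 0.0186] [-1.7993e+02 -7.0000e-02  2.7520e+01] t [ -81.2  333.1 -287.9] w [-0.0013 -0.0012  0.0955] F [-0.9  0.1  2.6] 6.8
```

Request:
carry_out:
  deltas:
    - [0, [0, 0, -30], [-0.001, -0.001, 0]]
    - [0, [0, 0, -80], [-0.001, -0.001, 0]]
    - [0, [0, 0, -130], [-0.001, -0.001, 0]]
    - [0, [0, 0, -180], [-0.001, -0.001, 0]]
    - [0, [0, 0, -230], [-0.001, -0.001, 0]]
    - [0, [0, 20, -270], [-0.001, -0.001, 0.03]]
    - [0, [-15, 60, -288], [-0.001, -0.001, 0.06]]
    - [0, [-25, 105, -288], [-0.001, -0.001, 0.0955]]
    - [0, [-37, 150, -288], [-0.001, -0.001, 0.0955]]
    - [0, [-49, 200, -288], [-0.001, -0.001, 0.0955]]
    - [0, [-60, 245, -288], [-0.001, -0.001, 0.0955]]
    - [0, [-70, 290, -288], [-0.001, -0.001, 0.0955]]

```text
time_s: 8.0
tcp_pos: [0.491, 0.0703, 0.3061]
eef_rot: [-180.0, -0.0, 22.1]
contact_force: [0.5, 1.6, -0.2]
gripper_width: 0.0115
gripper_force: 30.0
```

Request:
carry_out:
  deltas:
    - [0, [-6, 22, 0], [0, 0, 0]]
    - [0, [-11, 43, 0], [0, 0, 0]]
    - [0, [-11, 43, 0], [0, 0, 0]]
    - [0, [-11, 43, 0], [0, 0, 0]]

```text
time_s: 8.4
tcp_pos: [0.4971, 0.0279, 0.3058]
eef_rot: [-180.0, 0.0, 22.0]
contact_force: [-0.2, 0.6, -0.8]
gripper_width: 0.012
gripper_force: 30.0
```

```bash
python3 - <<'E'
from h import *
delta([.5013,.029,.306],22.05)
im,d,c,f=cam('wrist');save('w4',im);np.savez('w2.npz',P=cloud(d,c,f),im=im,d=d)
P=cloud(d,c,f); m=(P[...,2]>.217)&(P[...,2]<.24)&(P[...,0]>.54)&(d>0); v,u=np.where(m); print('stem',len(v),u.mean(),v.mean(),P[m].mean(0))
g=im.astype(int); m=((g.min(-1)>185)&(P[...,2]>.19)&(P[...,2]<.206)).astype(np.uint8)
k,lab,st,ce=cv2.connectedComponentsWithStats(m); i=1+st[1:,4].argmax(); ct=cv2.findContours((lab==i).astype(np.uint8),0,1)[0][0]
e=cv2.fitEllipse(ct); V=np.linalg.inv(c['view']);D=V[:3,:3]@np.array([(e[0][0]-c['cx'])/f,(e[0][1]-c['cy'])/f,1]);print('dial',e,V[:3,3]+D*(.198-V[2,3])/D[2])
E
python3 fitD.py
```

```text
at [0.4971 0.0279 0.3058] [-1.7998e+02  2.0000e-02  2.1960e+01] t [ 4.3  0.6 -0.2] w [-0.0004  0.0004 -0.0016] F [-0.2  0.6 -0.8] 8.4
stem 353 324.4475920679887 118.28611898016997 [0.57070607 0.05325822 0.22349705]
dial ((324.1436767578125, 121.82470703125), (105.63386535644531, 109.77407836914062), 3.1526315212249756) [0.56985884 0.05273836 0.198     ]
[5.68597396e+02 5.28167594e+01 3.90511550e-01] 22.374663639867876 11.671231998153115
```

View pics/w4.png

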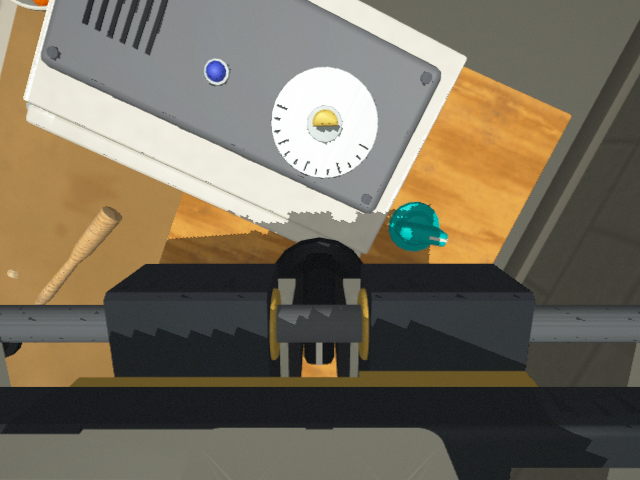

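Wrist view: the knob is held squarely between the fingers (319,320), with the pointer toward tool -x. The stem is at (325,119) with its flat horizontal in the picture, so it matches the held knob's yaw.

```bash
python3 -c "
from h import *
delta([.5687,.0527,.247],22.4)"
```

```text
at [0.4971 0.0284 0.3058] [-1.7998e+02  2.0000e-02  2.2020e+01] t [75.5  4.4 58.8] w [-0.0004  0.0003 -0.0067] F [-0.3 -0.2 -0.2] 8.45
```

Request:
carry_out:
  deltas:
    - [0, [40, 2, 0], [0, 0, -0.007]]
    - [0, [70, 4, 0], [0, 0, -0.007]]
    - [0, [75.5, 4.4, 20], [0, 0, -0.007]]
    - [0, [75.5, 4.4, 45], [0, 0, -0.007]]
    - [0, [75.5, 4.4, 58], [0, 0, -0.007]]
    - [0, [75.5, 4.4, 58], [0, 0, -0.007]]
    - [0, [75.5, 4.4, 58], [0, 0, -0.007]]

```text
time_s: 9.15
tcp_pos: [0.5691, 0.0529, 0.2488]
eef_rot: [180.0, -0.0, 22.5]
contact_force: [0.3, -0.2, 0.6]
gripper_width: 0.012
gripper_force: 30.0
```

```bash
python3 -c "
from h import *
delta([.5687,.0527,.228],22.4)"
```

```text
at [0.5691 0.0529 0.2488] [ 1.7998e+02 -3.0000e-02  2.2490e+01] t [-0.4  0.1 20.8] w [ 0.0004 -0.0006  0.0016] F [ 0.3 -0.2  0.6] 9.15
```

Now I'll lower it slowly, stopping partway to check the force.

Request:
carry_out:
  deltas:
    - [0, [-0.3, 0, 4], [0, 0, 0]]
    - [0, [-0.3, 0, 6], [0, 0, 0]]
    - [0, [-0.3, 0, 8], [0, 0, 0]]
    - [0, [-0.3, 0, 10], [0, 0, 0]]
    - [0, [-0.3, 0, 11], [0, 0, 0]]
    - [0, [-0.3, 0, 11], [0, 0, 0]]

```text
time_s: 9.75
tcp_pos: [0.5685, 0.0524, 0.2368]
eef_rot: [-180.0, 0.0, 22.4]
contact_force: [0.9, -0.1, -0.1]
gripper_width: 0.0119
gripper_force: 30.0
```

It's about 5 mm on with no resistance. I'll continue on and press.

Request:
carry_out:
  deltas:
    - [0, [0, 0, 2], [0, 0, 0]]
    - [0, [0, 0, 4], [0, 0, 0]]
    - [0, [0, 0, 6], [0, 0, 0]]
    - [0, [0, 0, 8], [0, 0, 0]]
    - [0, [0, 0, 9], [0, 0, 0]]
    - [0, [0, 0, 9], [0, 0, 0]]
    - [0, [0, 0, 9], [0, 0, 0]]
    - [0, [0, 0, 9], [0, 0, 0]]

```text
time_s: 10.55
tcp_pos: [0.5686, 0.0525, 0.228]
eef_rot: [-180.0, -0.0, 22.4]
contact_force: [-0.6, 1.1, -0.1]
gripper_width: 0.0116
gripper_force: 30.0
```

Request:
carry_out:
  deltas:
    - [0, [0, 0, 1], [0, 0, 0]]
    - [0, [0, 0, 2], [0, 0, 0]]
    - [0, [0, 0, 3], [0, 0, 0]]
    - [0, [0, 0, 4], [0, 0, 0]]
    - [0, [0, 0, 4], [0, 0, 0]]
    - [0, [0, 0, 4], [0, 0, 0]]

```text
time_s: 11.15
tcp_pos: [0.5687, 0.0525, 0.2243]
eef_rot: [-180.0, -0.0, 22.4]
contact_force: [-0.4, -0.1, 4.2]
gripper_width: 0.0116
gripper_force: 30.0
```

Request:
carry_out:
  deltas:
    - [0, [0, 0, 1], [0, 0, 0]]
    - [0, [0, 0, 2], [0, 0, 0]]
    - [0, [0, 0, 3], [0, 0, 0]]
    - [0, [0, 0, 4], [0, 0, 0]]
    - [0, [0, 0, 4.5], [0, 0, 0]]
    - [0, [0, 0, 5], [0, 0, 0]]
    - [0, [0, 0, 5], [0, 0, 0]]
    - [0, [0, 0, 5], [0, 0, 0]]

```text
time_s: 11.95
tcp_pos: [0.569, 0.0525, 0.2212]
eef_rot: [180.0, -0.1, 22.5]
contact_force: [-6.9, 1.1, 18.1]
gripper_width: 0.0115
gripper_force: 30.0
```

```bash
python3 - <<'E'
from h import *
delta([.5687,.0527,.2212],22.4)
im,d,c,f=cam('wrist');P=cloud(d,c,f);save('w5',im[180:400,200:440].repeat(3,0).repeat(3,1)[:600])
q=lambda a,b:np.hypot(P[...,0]-.5687,P[...,1]-.0527)
rr=q(0,0)
m=(d>0)&(rr<.0235)&(P[...,2]<.2195)&(P[...,2]>.19);print('skirt z',m.sum(),np.percentile(P[m][:,2],[5,25,50,75,95]).round(4))
m=(d>0)&(rr<.034)&(rr>.027)&(P[...,2]<.21)&(P[...,2]>.18);print('plate z',m.sum(),np.median(P[m][:,2]))
m=(d>0)&(P[...,0]<.5)&(P[...,0]>.47)&(P[...,2]>.165)&(P[...,2]<.185);Q=P[m];l=cv2.fitLine(Q[:,:2].astype(np.float32),cv2.DIST_HUBER,0,.001,.001).ravel();print('door',len(Q),np.degrees(np.arctan(l[1]/l[0])),l[2:])
E
```

```text
at [0.569  0.0525 0.2212] [ 1.7997e+02 -1.2000e-01  2.2480e+01] t [-0.2 -0.3  0. ] w [ 0.0006 -0.0021  0.0014] F [-6.9  1.1 18.1] 11.95
skirt z 2388 [0.1978 0.2088 0.2106 0.2117 0.2163]
plate z 2424 0.19801546117287833
door 790 -86.17858 [0.49684653 0.18998754]
```

View pics/w5.png

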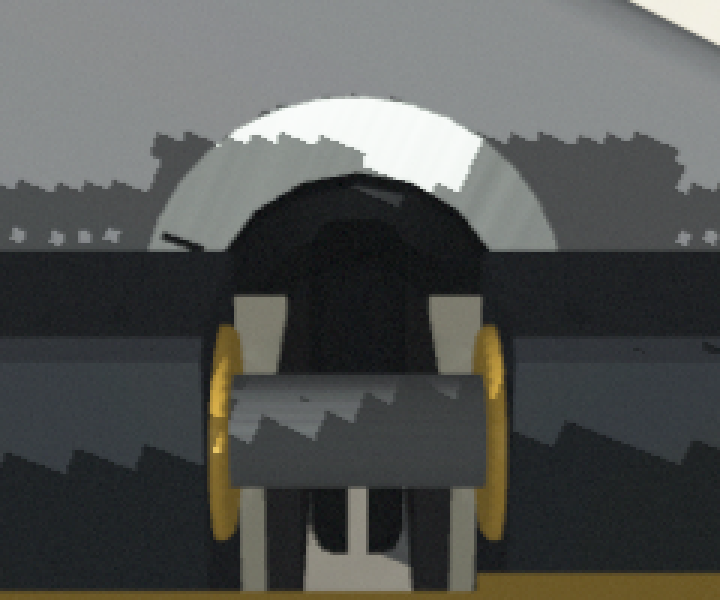

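The held knob sits on the dial with its skirt top at 0.211 m, against 0.2115 m expected for fully on and pressed to the stop. The push is 18 N. Handing in.

```bash
python3 -c "
from plant import r
print(r.close_job())"
```

```text
the job is handed in; nothing more can be done
None
```

I shut the door past its catch, slid the smaller black knob onto the stem flat to flat, and handed the job in holding it pressed to the stop with about 18 N; the hand-in returned no verdict.

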